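# Ease a brittle ceramic plate out of the spring clamp and stand it on the easel

### The job

Draw the brittle ceramic plate out of the spring clamp by its exposed top edge and stand it, its top still up, in the middle of the easel's ledge, leaning flat against the tilted back. Be gentle: do not pinch it with more than about 50 N or press it against the easel or the clamp with more than about 25 N, and feel it touch down on the ledge before you let go, so that it is not dropped. Leave the tape roll and the side cutter where they lie.

Things in the scene. Friction and masses are not known exactly. Their poses are not given: they have to be found in the camera images.
- clamp: Spring clamp fixed to the bench: dark steel base 150 x 130 x 14 mm with two upright aluminium jaws, each 22 mm thick, 116 mm wide, tops 105 mm above the bench. Origin: underside, below the middle of the slot between the jaws. x runs across the slot, y along it, z up. The jaw on the +x side is fixed, the one on the -x side is sprung.
- slot (a point): Middle of the slot's floor, 20 mm above the bench; axes as the clamp's. The slot is open at both ends. The sprung jaw (-x side) nips the plate against the fixed jaw (+x side) with about 6 N at the start, 0.3 N more per mm it is pushed back (up to 25 mm).
- plate: White ceramic plate, 10 mm thick (x), 100 mm wide (y), 130 mm tall (z), 0.2 to 0.4 kg. Origin: middle of its lower edge face. At the start it stands on the slot floor, nipped between the jaws, with its upper 45 mm exposed. Both ways round are alike.
- plate_top (a point): Middle of the plate's upper edge face, 130 mm above its origin along its z axis.
- easel: Easel fixed to the bench: wooden base 130 (x) x 160 (y) x 12 mm. Origin: underside centre. Front faces its -x, z up. A plywood back stands on it and leans away from the front by 0.35 rad (20 degrees), with two struts behind.
- easel_back: The easel's plywood back, 150 mm wide (y), 98 mm high along its own z, 8 mm thick. Origin: lower edge of its front face, centre, 12 mm above the bench. z runs up the slope along the front face; -x is the face's normal, towards the front. The ledge crosses its lower part.
- rails: The easel's two dark steel guide rails at the side edges of the back, 7 mm wide; same origin and axes as the back. They carry the aluminium ledge, 150 mm wide, which juts 36 mm from the back's face at right angles; 32 mm free to its 8 mm tall lip. The ledge is locked with its top anywhere from z = 10 to 30 mm, and that height is NOT reported: feel for it.
- tape: Roll of black tape lying flat, 67 mm diameter, 18 mm high, bystander. Origin: underside centre.
- cutter: Side cutter with red handles lying flat, 49 x 151 x 13 mm, bystander. Origin: underside centre.

How it is judged:
On the way, in this order (a step that is already met when the one before it is completed fails the run):
1. the plate is drawn up clear of the clamp jaws (height (world z) of plate above 0.107 m and contact force between the fingers and plate above 1 N), for 0.1 s.
2. the plate stands on the ledge while the fingers still hold it (contact force between plate and rails above 0.5 N and contact force between the fingers and plate above 1 N), for 0.2 s.
At the end, for the whole second after the job is handed in: The plate stands still on the easel's ledge, right way up, its face against the back (parallel within 0.1 rad, lower edge within 9 mm of the face) and within 30 mm of the middle of the ledge sideways, released (angle between the x axis of plate and the x axis of easel_back, either way round below 0.1 rad and angle between plate's own z axis and vertical below 0.5 rad and x of plate in the frame of easel_back between -0.014 and 0 m and y of plate in the frame of easel_back between -0.03 and 0.03 m and z of plate in the frame of easel_back between 0.006 and 0.036 m and contact force between plate and rails above 0.5 N and linear speed of plate below 0.02 m/s); the robot touches nothing.
It fails at once if the plate pinched with more than 60 N by each of two fingers (contact force between the fingers and plate above 120 N).
It fails at once if the plate pressed on the easel with more than 35 N (contact force between plate and easel above 35 N).
It fails at once if the plate pressed on the clamp's jaws, both faces together, with more than 60 N (contact force between plate and clamp above 60 N).
It fails at once if the plate dropped: moving faster than 0.2 m/s with no finger on it (contact force between the fingers and plate below 0.1 N and linear speed of plate above 0.2 m/s).
It fails at once if the tape roll or the side cutter moved more than 30 mm (distance of any of tape, cutter from where it was at the start of the episode above 0.03 m).
It also fails if it takes over 51 s, if anything falls off the work surface, if the arm or the gripper's body presses on something with over 40 N, if the wrist force passes 120 N, or if a joint passes its speed limit or range.

### The arm

A 7-joint arm with a two-finger parallel gripper is mounted at the origin on a cart in front of the work surface, level with it; the furniture and walls round the work are solid. World frame = base frame: x ahead of the robot, y to its left, z up, the work surface at z = 0. Lengths are in m, angles in rad, forces in N, time in s.
With the tool pointing down it reaches from about 0.35 to 0.9 m from the base axis. Payload 8.1 kg.
Tool frame: the origin (TCP) lies at the very end of the fingers, on their centre line; the grasp point (between the pads) lies 19 mm behind it (grasp_offset is the distance from the TCP to the grasp point, in m); z points along the fingers, y is the line along which they close (so a half turn about z gives the same grasp; the last joint's range is limited). The gripper opens to 92 mm and grips with 3 to 60 N. Pads are 19 mm wide; open, the fingers measure 130 mm over their backs; the gripper's body (75 mm by 190 mm) begins 47 mm behind the grasp point.
Start: joints at [-0.103, 0.434, 0.025, 1.573, -0.012, 1.134, -0.075], TCP at [0.625, -0, 0.227] pointing down, gripper open.
Joint ranges: [-2.62, 2.62], [-0.44, 2.09], [-1.27, 1.32], [0.08, 2.57], [-1.32, 4.46], [0.12, 2], [-2.74, 2.74]. Speed limits (rad/s): [2.22, 2.22, 3.01, 3.01, 3.14, 3.14, 3.14].

### API

Orientations are given as a rotation vector (axis times angle).
In Python, from cell import observe, get_image, camera_params, sign_off, silhouettes, grasp_offset gives the robot as it stands. The module is installed in compiled form; this text tells all that it offers.
- The arm moves only by the tool jog_arm, never from a script. Its argument "motion" is a list that holds one entry, the list of rows, each a list of 7 numbers: the shift along the tool's x, y, z in m, then the turn, a rotation vector about the tool's x, y, z in rad, then the closure, from -1 (fully open) to 1 (shut), so that 0 is half open. In form: [[[dx, dy, dz, wx, wy, wz, hand], ...]]. A call has 1 to 10 rows; each row is the pose to reach, as a shift and turn from the pose commanded when the call began, along the tool's axes at that moment; what a row does not reach only later rows make up. A row lasts 1/12 s, in which the tool goes at most 41.7 mm and 7.16 degrees, less where a joint would pass 70% of its speed; a pose out of reach is approached as far as the arm can. A call with a gripper value outside its range is refused whole. The fingers move at their own pace and stop on an object; "force" is the grip in N (left out, the last holds). Time passes only in rows, so rows that repeat a pose let the fingers close. It gives the time, the measured TCP pose, the force, the opening and the grip force at its end, in the units of the state.
- observe(): the state, without advancing time (a new reading comes with each control period).
- get_image(name): name is "scene" or "side" or "wrist"; returns the picture (400x640x3 uint8, red, green, blue); there is no depth.
- camera_params(name): a dict with "vertical_fov" (degrees; the focal length in pixels is half the picture's height over the tangent of half this angle, whatever the lens; pixels are square), "cx", "cy" (the principal point, pixels), "dist_coeffs" ([k1, k2, p1, p2, k3] as OpenCV has them; the pictures are not rectified), "T" (4x4, takes a point from camera to world coordinates). Camera axes: x right, y down, z forward; pixel columns grow to the right and rows downward; lengths in m; the calibration is good to about 2 mm. A picture is of the moment at which its call begins: read the wrist's pose just before it. camera_params takes no time and is no camera call; for the wrist camera it gives the pose at the moment of the call.
- sign_off(): hands the job in; it is judged then, once.
Trained networks look in the newest picture that a camera, given by its name, has taken for a name from the list of things; names that differ only in an ending like _2 or _b are one class to them, and where a whole thing is asked for, a point or a joint stands for the part that bears it (a point fixed in the world has none). Each returns a list of dicts, best first, with "p" (0 to 1); they miss things now and then, are a little off and sometimes report something else, mostly with a low value. They report only what shows in the picture. A call takes as long as a camera call.
- silhouettes(query, camera): "mask" (400x640 bool, what is visible of it) and "pixel" ([column, row] in pixels, amid what is visible of it).
The state is a dict: "clock": time; "joints": joint angles; "dq": joint speeds; "joint_efforts": joint torques, N m; "position": TCP position; "ee_rot": TCP orientation; "force": force on the tool from outside, world axes, zero at the start; "ft_torque": the same for the moment, N m; "width": opening from 0.0 (shut) to 1.0 (fully open); "gripper_force": force on a finger pad.
Only numpy, scipy, OpenCV 4.12 (cv2) and the standard library are available. Lean on these libraries where they do the work, as an engineer would, in place of code of your own. Each camera call takes 0.05 s, during which the arm holds its last target. There are 200 camera calls.

## Working session

There is one attempt and no reset: what is moved stays moved. The work goes in short steps, Python scripts to look and compute and a tool call to move; the robot and the scene stay as the last step left them, time stands still between calls to the robot, and variables do not carry over. Pictures are saved under pics/ and viewed, at most 10 in all, crops included, and the job is handed in when it is done.

Besides the shell and the picture viewer there is one more tool, called after ">>>" as name(argument=value, ...), one argument or row to a line, values as JSON. jog_arm: Moves the arm, as the interface text tells. Its arguments: {"type":"object","properties":{"motion":{"type":"array"},"force":{"type":"number"}},"required":["motion"]}

```bash
mkdir -p pics; cat > h.py <<'E'
import numpy as np,cv2
from cell import *
def save(n,f,img=None):
    im=get_image(n) if img is None else img
    cv2.imwrite('pics/'+f,im[:,:,::-1]); return im
def KD(n):
    c=camera_params(n); f=200/np.tan(np.radians(c['vertical_fov'])/2)
    return np.array([[f,0,c['cx']],[0,f,c['cy']],[0,0,1]]),np.array(c['dist_coeffs'],float),np.array(c['T'])
def ray(n,px):
    K,D,T=KD(n); u=cv2.undistortPoints(np.array(px,float).reshape(-1,1,2),K,D)[:,0]
    d=np.c_[u,np.ones(len(u))]@T[:3,:3].T
    return T[:3,3],d
def atz(n,px,z):
    o,d=ray(n,px); return o+d*((z-o[2])/d[:,2])[:,None]
def proj(n,P):
    K,D,T=KD(n); Ti=np.linalg.inv(T)
    return cv2.projectPoints(np.array(P,float).reshape(-1,3),cv2.Rodrigues(Ti[:3,:3])[0],Ti[:3,3],K,D)[0][:,0]
E
python3 - <<'E'
from h import *
for n in('scene','side'):
    save(n,n+'1.png'); print(n,KD(n)[2].round(3).tolist())
    for q in('plate','clamp','easel','tape','cutter','easel_back','rails'):
        for s in silhouettes(q,n)[:2]:
            m=s['mask'].astype(np.uint8); r=cv2.minAreaRect(cv2.findNonZero(m)) if m.any() else None
            print(n,q,round(s['p'],2),s['pixel'],m.sum(),cv2.boxPoints(r).round().tolist() if r else None)
print(observe())
E
```

```text
scene [[-0.747, -0.276, 0.605, 0.046], [-0.664, 0.326, -0.672, 0.751], [-0.012, -0.904, -0.427, 0.495], [0.0, 0.0, 0.0, 1.0]]
scene plate 0.62 [322.7, 227.6] 634 [[300.0, 273.0], [321.0, 201.0], [339.0, 206.0], [318.0, 278.0]]
scene clamp 0.88 [332.0, 263.4] 3661 [[286.0, 281.0], [316.0, 210.0], [380.0, 236.0], [350.0, 308.0]]
scene easel 0.75 [314.4, 207.9] 2175 [[282.0, 227.0], [297.0, 179.0], [365.0, 200.0], [350.0, 248.0]]
scene tape 0.69 [234.1, 257.7] 274 [[226.0, 249.0], [242.0, 249.0], [242.0, 268.0], [226.0, 268.0]]
scene cutter 0.8 [390.2, 241.7] 308 [[366.0, 233.0], [378.0, 222.0], [410.0, 254.0], [398.0, 266.0]]
scene easel_back 0.63 [317.3, 201.4] 1131 [[292.0, 218.0], [301.0, 182.0], [349.0, 194.0], [341.0, 229.0]]
scene easel_back 0.54 [313.8, 207.5] 2104 [[282.0, 227.0], [296.0, 179.0], [363.0, 199.0], [349.0, 246.0]]
scene rails 0.62 [303.6, 210.1] 403 [[286.0, 214.0], [293.0, 191.0], [350.0, 206.0], [343.0, 230.0]]
side [[-0.991, -0.075, 0.112, 0.466], [-0.134, 0.445, -0.885, 0.946], [0.017, -0.892, -0.452, 0.516], [0.0, 0.0, 0.0, 1.0]]
side plate 0.85 [372.4, 216.8
[... 815 characters left out ...]
-0.10262061,  0.43447362,  0.02498502,  1.57320164, -0.0116063 ,
        1.13400514, -0.0751078 ]), 'dq': array([-9.68669094e-04, -5.43725227e-05, -5.19958516e-04, -2.20392655e-05,
       -2.78115530e-04, -5.85831608e-04, -1.10875963e-04]), 'joint_efforts': array([-6.80269914e-04, -6.67617559e+01,  9.83227082e-01, -3.14803576e+01,
       -6.07375056e-02,  3.22544435e-02, -1.75248437e-05]), 'position': array([ 6.25010926e-01, -3.14699320e-06,  2.26757429e-01]), 'ee_rot': array([2.22148342e+00, 2.22134753e+00, 6.89368166e-05]), 'force': array([ 0.49967362, -0.04868688,  0.15264378]), 'ft_torque': array([ 0.02345847,  0.00769426, -0.00318114]), 'gripper_force': 0.0, 'width': 0.9979237252656231}
```

```bash
python3 - <<'E'
import cv2,numpy as np
a=cv2.imread('pics/scene1.png')[165:315,215:415]; b=cv2.imread('pics/side1.png')[165:315,225:425]
cv2.imwrite('pics/c1.png',cv2.resize(a,None,fx=4,fy=4,interpolation=3)); cv2.imwrite('pics/c2.png',cv2.resize(b,None,fx=4,fy=4,interpolation=3))
E
```

```text
(no output)
```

View pics/c1.png

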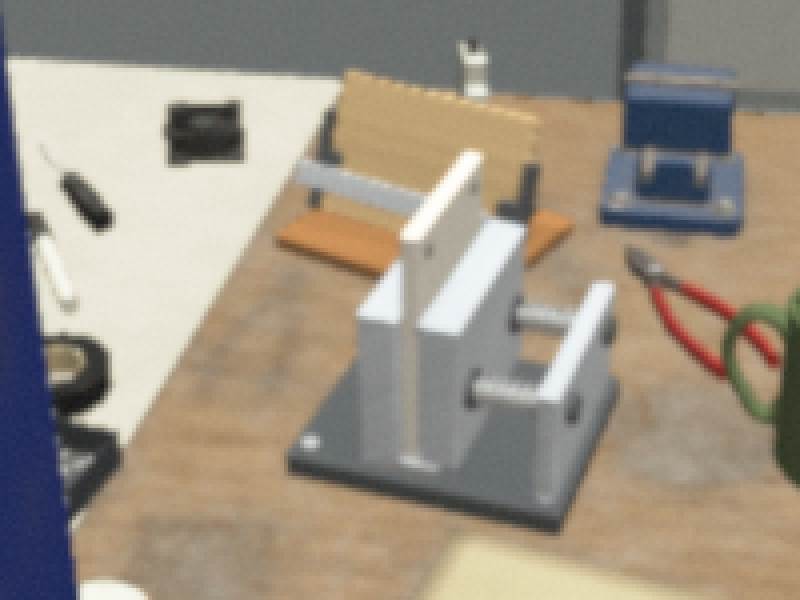

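View pics/c2.png

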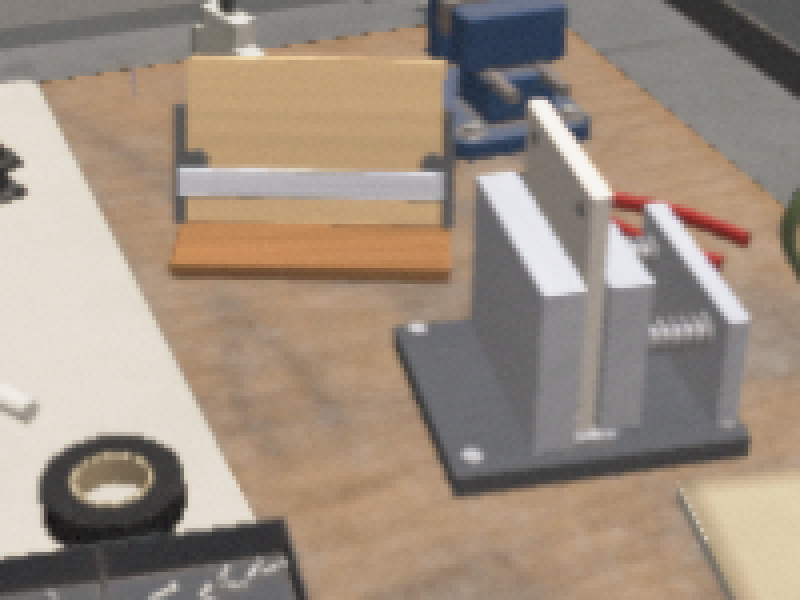

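```bash
cat > m.py <<'E'
from h import *
A=lambda p:np.array(p,float)/4+[215,165]
B=lambda p:np.array(p,float)/4+[225,165]
def tri(a,b):
    o1,d1=ray('scene',A(a));o2,d2=ray('side',B(b));R=[]
    for x,y in zip(d1,d2):
        s=np.linalg.lstsq(np.c_[x,-y],o2-o1,rcond=None)[0]; p,q=o1+x*s[0],o2+y*s[1]
        R.append(np.r_[(p+q)/2,np.linalg.norm(p-q)])
    return np.array(R).round(4)
E
python3 - <<'E'
from m import *
print('plate z.15\n',atz('scene',A([[409,238],[475,152]]),.15).round(4),'\n',atz('side',B([[601,197],[540,100]]),.15).round(4))
print(tri([[409,238],[475,152]],[[601,197],[540,100]]))
print('fixed jaw outer top, sprung outer top: z.105\n',atz('scene',A([[359,319],[457,334],[525,224]]),.105).round(4),'\n',atz('side',B([[541,295],[653,285],[478,177],[583,293]]),.105).round(4))
print('clamp base z.014',atz('side',B([[457,481],[748,440],[396,332]]),.014).round(4),atz('scene',A([[289,461],[561,517],[617,380]]),.014).round(4))
print('easel base z.012\n',atz('side',B([[175,265],[450,268]]),.012).round(4),atz('scene',A([[278,240],[572,228]]),.012).round(4))
print('back top\n',atz('side',B([[188,58],[447,60]]),.104).round(4),atz('scene',A([[345,70],[538,115]]),.104).round(4))
print(tri([[345,70],[538,115]],[[188,58],[447,60]]))
print('lip',tri([[298,162]],[[178,168]]))
E
```

```text
plate z.15
 [[0.4606 0.2809 0.15  ]
 [0.4962 0.1868 0.15  ]] 
 [[0.4618 0.2836 0.15  ]
 [0.4948 0.1899 0.15  ]]
[[0.4619 0.2796 0.1484 0.001 ]
 [0.4949 0.1886 0.1502 0.0016]]
fixed jaw outer top, sprung outer top: z.105
 [[0.4792 0.2973 0.105 ]
 [0.4341 0.2767 0.105 ]
 [0.4767 0.1667 0.105 ]] 
 [[0.4851 0.2971 0.105 ]
 [0.4351 0.2807 0.105 ]
 [0.5237 0.1914 0.105 ]
 [0.4664 0.2925 0.105 ]]
clamp base z.014 [[0.5176 0.3201 0.014 ]
 [0.3816 0.2681 0.014 ]
 [0.5627 0.2018 0.014 ]] [[0.5131 0.3176 0.014 ]
 [0.3791 0.2618 0.014 ]
 [0.4255 0.1447 0.014 ]]
easel base z.012
 [[0.6954 0.1521 0.012 ]
 [0.542  0.1301 0.012 ]] [[0.6911 0.1518 0.012 ]
 [0.5519 0.0115 0.012 ]]
back top
 [[0.7038 0.0735 0.104 ]
 [0.5553 0.0508 0.104 ]] [[0.7057 0.0677 0.104 ]
 [0.5599 0.0433 0.104 ]]
[[0.7052 0.0686 0.1031 0.0025]
 [0.5555 0.0497 0.1055 0.0036]]
lip [[0.6993 0.1221 0.057  0.0014]]
```

Scene crop: the plate's top edge runs from (409,238) to (475,152) and the easel back is behind it. The side crop has the plate top at (601,197) to (540,100) and the easel back's top edge at (188,58) to (447,60). Both views agree to about 3 mm. I'm moving above the plate now.

>>> jog_arm(
  motion=[
    [[0.024,-0.015,0.001,0,0,-0.034,-1],[0.047,-0.029,0.002,0,0,-0.069,-1],[0.071,-0.044,0.003,0,0,-0.104,-1],[0.094,-0.059,0.004,0,0,-0.138,-1],[0.118,-0.074,0.005,0,0,-0.173,-1],[0.141,-0.088,0.006,0,0,-0.207,-1],[0.165,-0.103,0.008,0,0,-0.242,-1],[0.188,-0.118,0.01,0,0,-0.276,-1],[0.212,-0.132,0.012,0,0,-0.31,-1],[0.235,-0.147,0.013,0,0,-0.345,-1]],
  ],
)

```text
clock: 1.63
position: [0.4773, 0.2361, 0.2137]
ee_rot: [1.805, 2.571, 0.0]
force: [0.5, -0.2, -0.7]
width: 0.998
gripper_force: 0.0
```

```bash
python3 - <<'E'
from h import *
s=observe(); print(s['position'],cv2.Rodrigues(s['ee_rot'])[0].round(3).tolist(),s['joints'].round(2),s['force'])
save('wrist','w1.png'); print(KD('wrist')[2].round(3).tolist())
E
```

```text
[0.4772714  0.23608008 0.21372452] [[-0.34, 0.941, 0.0], [0.941, 0.34, 0.0], [0.0, 0.0, -1.0]] [-0.44  0.31 -0.15  1.81  0.05  1.03 -0.27] [ 0.52080389 -0.2037804  -0.68740997]
[[0.937, 0.334, 0.098, 0.447], [0.348, -0.899, -0.264, 0.314], [-0.0, 0.281, -0.96, 0.372], [0.0, 0.0, 0.0, 1.0]]
```

View pics/w1.png

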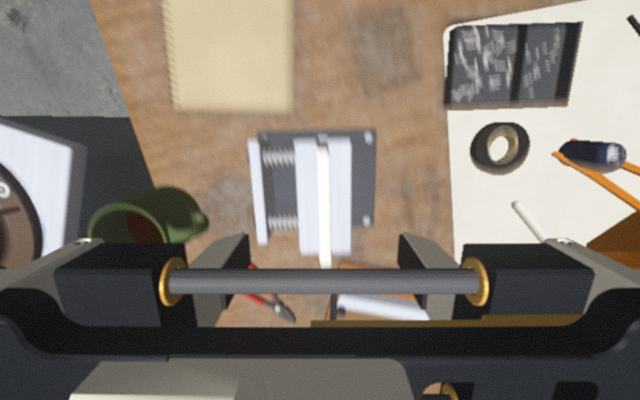

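The wrist view shows the plate edge as a white strip from (322,140) to (325,265), centred between the fingers. I'll check its line against z = 0.15.

```bash
python3 - <<'E'
from h import *
im=cv2.imread('pics/w1.png')
for r in (150,180,210,240,258):
    print(r,im[r,308:338].sum(1).tolist())
print(atz('wrist',[[322,140],[323,180],[324,220],[325,265]],.15).round(4))
E
```

```text
150 [709, 705, 707, 701, 697, 692, 703, 701, 710, 712, 692, 687, 685, 672, 686, 683, 680, 685, 633, 543, 572, 669, 712, 713, 706, 711, 710, 712, 709, 707]
180 [712, 715, 712, 709, 711, 704, 706, 706, 709, 726, 749, 759, 759, 759, 760, 759, 759, 760, 759, 756, 741, 711, 698, 705, 709, 716, 715, 714, 707, 706]
210 [711, 711, 710, 713, 715, 706, 713, 719, 712, 713, 731, 751, 758, 759, 760, 759, 758, 759, 759, 758, 752, 723, 703, 699, 705, 708, 715, 712, 718, 708]
240 [706, 711, 707, 714, 715, 708, 713, 713, 717, 714, 714, 731, 753, 757, 758, 758, 758, 758, 758, 758, 755, 739, 702, 696, 706, 708, 708, 710, 717, 709]
258 [421, 457, 448, 434, 435, 443, 422, 427, 420, 422, 475, 643, 743, 759, 758, 758, 757, 757, 757, 757, 759, 753, 696, 534, 430, 414, 426, 417, 418, 420]
[[0.451  0.2997 0.15  ]
 [0.4628 0.2702 0.15  ]
 [0.4756 0.2383 0.15  ]
 [0.4912 0.1988 0.15  ]]
```

>>> jog_arm(
  motion=[
    [[0,0,0.015,0,0,-0.008,-1],[0,0,0.03,0,0,-0.008,-1],[0,0,0.045,0,0,-0.008,-1],[0,0,0.06,0,0,-0.008,-0.8],[0,0,0.072,0,0,-0.008,-0.6],[0,0,0.082,0,0,-0.008,-0.4],[0,0,0.089,0,0,-0.008,-0.2],[0,0,0.092,0,0,-0.008,0],[0,0,0.092,0,0,-0.008,0.3],[0,0,0.092,0,0,-0.008,0.5]],
  ],
  force=6,
)

```text
clock: 2.52
position: [0.4783, 0.2351, 0.1221]
ee_rot: [1.797, 2.577, 0.001]
force: [0.7, -0.4, -0.1]
width: 0.543
gripper_force: 0.0
```

>>> jog_arm(
  motion=[
    [[0,0,0,0,0,0,0.65],[0,0,0,0,0,0,0.75],[0,0,0,0,0,0,0.8],[0,0,0,0,0,0,0.85],[0,0,0,0,0,0,0.9],[0,0,0,0,0,0,1],[0,0,0,0,0,0,1],[0,0,0,0,0,0,1]],
  ],
  force=6,
)

```text
clock: 3.18
position: [0.4788, 0.2353, 0.1219]
ee_rot: [1.796, 2.576, 0.002]
force: [4.9, 1.8, -2.5]
width: 0.107
gripper_force: 6.0
```

>>> jog_arm(
  motion=[
    [[0,0,0,0,0,0,1],[0,0.0005,0,0,0,0,1],[0,0.0005,-0.001,0,0,0,1],[0,0.0005,-0.003,0,0,0,1],[0,0.0005,-0.006,0,0,0,1],[0,0.0005,-0.01,0,0,0,1]],
  ],
  force=30,
)

```text
clock: 3.68
position: [0.4785, 0.2352, 0.1314]
ee_rot: [-1.797, -2.577, 0.0]
force: [4.9, 1.4, -7.1]
width: 0.106
gripper_force: 30.0
```

>>> jog_arm(
  motion=[
    [[0,0,-0.008,0,0,0,1],[0,0,-0.018,0,0,0,1],[0,0,-0.03,0,0,0,1],[0,0,-0.042,0,0,0,1],[0,0,-0.054,0,0,0,1],[0,0,-0.066,0,0,0,1],[0,0,-0.078,0,0,0,1],[0,0,-0.09,0,0,0,1],[0,0,-0.102,0,0,0,1],[0,0,-0.112,0,0,0,1]],
  ],
  force=30,
)

```text
clock: 4.52
position: [0.4773, 0.2347, 0.2439]
ee_rot: [-1.796, -2.576, 0.004]
force: [-0.9, -1.4, -3.7]
width: 0.107
gripper_force: 30.0
```

>>> jog_arm(
  motion=[
    [[0,0,-0.006,0,0,0,1],[0,0,-0.012,0,0,0,1],[0,0,-0.015,0,0,0,1],[0,0,-0.015,0,0,0,1]],
  ],
  force=30,
)

```text
clock: 4.85
position: [0.4785, 0.2352, 0.259]
ee_rot: [1.797, 2.577, 0.0]
force: [0.5, -0.4, -4.3]
width: 0.11
gripper_force: 30.0
```

```bash
python3 - <<'E'
from h import *
s=observe(); print(s['position'],s['ee_rot'],s['joints'].round(2),s['force'],s['ft_torque'])
im=save('side','side2.png'); cv2.imwrite('pics/c3.png',cv2.resize(im[90:290,220:460],None,fx=3,fy=3,interpolation=cv2.INTER_CUBIC)[:,:,::-1])
E
```

```text
[0.47849265 0.23517909 0.25901011] [1.79679790e+00 2.57687012e+00 1.90122105e-04] [-0.44  0.27 -0.15  1.74  0.04  1.14 -0.25] [ 0.52635309 -0.40192322 -4.27516237] [ 0.04241783 -0.05759854 -0.01184527]
```

View pics/c3.png

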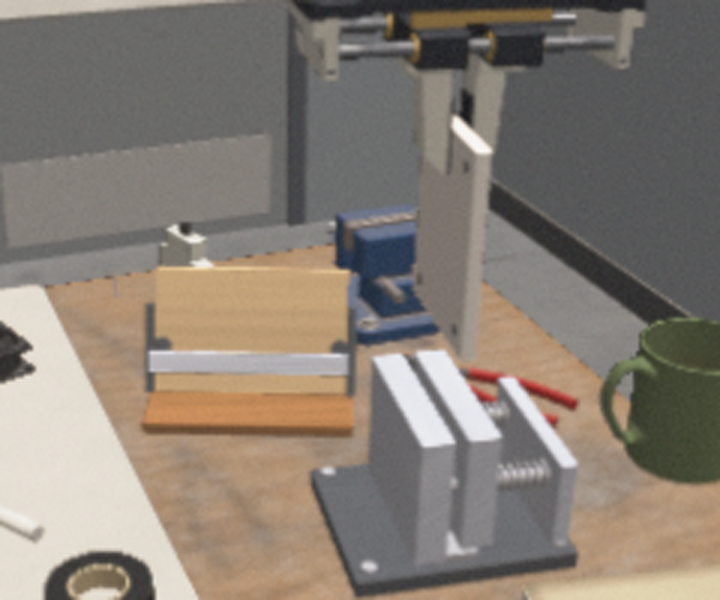

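The plate is clear of the jaws and hangs straight, and nothing slipped. Next I fit the easel pose from all the measured corners in both views.

```bash
python3 - <<'E'
from m import *
from scipy.optimize import least_squares
C3=lambda p:np.array(p,float)/3+[220,90]
def pts(v):
    x,y,a,d,h,s=v
    c,sn=np.cos(a),np.sin(a); ex=np.array([c,sn,0]);ey=np.array([-sn,c,0]);o=np.array([x,y,0])
    b=lambda u,w,z:o+u*ex+w*ey+np.array([0,0,z])
    def k(u,w,z): return b(d+u*np.cos(.35)+z*np.sin(.35),w,.012+z*np.cos(.35)-u*np.sin(.35))
    L=[b(-.065,.08,.012),b(-.065,-.08,.012)]; R=[b(-.065,.08,.012),b(.065,-.08,.012)]
    T=[k(0,.075-s,.098),k(0,-.075+s,.098)]; lip=k(-.036,.075,h+.008); lip2=k(-.036,-.075,h+.008)
    return L+T+[lip,lip2],R+T+[lip]
sd=np.r_[B([[173,265],[451,268],[188,58],[447,60],[178,168],[445,174]])]
sc=A([[278,240],[572,228],[345,70],[538,115],[298,162]])
def f(v):
    a,b=pts(v); return np.r_[(proj('side',a)-sd).ravel(),(proj('scene',b)-sc).ravel()]
r=least_squares(f,[.628,.077,-1.425,-.02,.02,0.004],loss='soft_l1')
print(r.x.round(4),f(r.x).reshape(-1,2).round(1).tolist())
x,y,a,d,h,s=r.x
print('back origin',x+d*np.cos(a),y+d*np.sin(a))
E
```

```text
[ 6.2780e-01  7.7100e-02 -1.4373e+00 -1.5700e-02  2.8000e-02 -2.0000e-04] [[-0.8, -0.1], [0.6, 0.3], [0.0, -0.8], [-0.1, -0.3], [0.7, 0.3], [0.2, -0.1], [-2.0, -0.8], [0.4, -1.9], [-0.2, 0.2], [-0.1, 1.2], [0.1, -0.2]]
back origin 0.6257314412159071 0.09272859281709978
```

```bash
cat > t.py <<'E'
from h import *
from scipy.spatial.transform import Rotation as Ro
a=-1.4373; O=np.array([.6257,.0927,.012])
ex=np.array([np.cos(a)*np.cos(.35),np.sin(a)*np.cos(.35),-np.sin(.35)])
ez=np.array([np.cos(a)*np.sin(.35),np.sin(a)*np.sin(.35),np.cos(.35)])
ey=np.cross(ez,ex); RB=np.c_[ex,ey,ez]
RT=np.c_[np.cross(-ex,-ez),-ex,-ez]
def state():
    s=observe(); R=cv2.Rodrigues(s['ee_rot'])[0]; q=RB.T@(s['position']-O)
    print('clk',s['clock'],'plate in back',(q-[0,0,.102]).round(4),'force back',(RB.T@s['force']).round(2),'axes err',Ro.from_matrix(R.T@RT).as_rotvec().round(4))
    return s['position'],R
def to(u,v,z):
    p,R=state(); T=O+RB@[u,v,z+.102]
    print('T',T.round(3),'shift',(R.T@(T-p)).round(4),'turn',Ro.from_matrix(R.T@RT).as_rotvec().round(4))
E
python3 -c "
from t import *
to(-.017,0,.13)"
```

```text
clk 4.9 plate in back [-0.2355 -0.1271  0.0745] force back [ 2.63  0.14 -4.15] axes err [-0.2952  0.2361 -1.3368]
T [0.634 0.03  0.236] shift [-0.2466  0.0752  0.0228] turn [-0.2952  0.2361 -1.3368]
```

>>> jog_arm(
  motion=[
    [[-0.006,0.002,0,-0.007,0.006,-0.033,1],[-0.02,0.006,0,-0.022,0.018,-0.1,1],[-0.038,0.011,0,-0.044,0.035,-0.2,1],[-0.058,0.017,0,-0.066,0.053,-0.3,1],[-0.078,0.023,0,-0.088,0.071,-0.4,1],[-0.098,0.029,0,-0.11,0.089,-0.5,1],[-0.118,0.035,0,-0.132,0.106,-0.6,1],[-0.136,0.041,0,-0.154,0.124,-0.7,1],[-0.15,0.045,0,-0.17,0.136,-0.77,1],[-0.156,0.047,0,-0.177,0.142,-0.802,1]],
  ],
  force=30,
)

```text
clock: 5.73
position: [0.5775, 0.1011, 0.2574]
ee_rot: [-0.637, -3.042, -0.342]
force: [0.9, 0.8, -3.9]
width: 0.106
gripper_force: 30.0
```

```bash
python3 -c "
from t import *
to(-.017,0,.13)"
```

```text
clk 5.7333 plate in back [-0.098  -0.0466  0.1235] force back [ 0.74  1.   -3.91] axes err [-0.1186  0.0943 -0.535 ]
T [0.634 0.03  0.236] shift [-0.0814 -0.0458  0.0074] turn [-0.1186  0.0943 -0.535 ]
```

>>> jog_arm(
  motion=[
    [[-0.006,-0.003,0,-0.008,0.006,-0.035,1],[-0.018,-0.01,0.001,-0.024,0.019,-0.105,1],[-0.032,-0.018,0.002,-0.044,0.035,-0.2,1],[-0.046,-0.026,0.004,-0.067,0.053,-0.3,1],[-0.06,-0.034,0.005,-0.088,0.07,-0.4,1],[-0.071,-0.04,0.006,-0.105,0.084,-0.475,1],[-0.078,-0.044,0.007,-0.115,0.091,-0.52,1],[-0.081,-0.046,0.007,-0.119,0.094,-0.535,1],[-0.081,-0.046,0.007,-0.119,0.094,-0.535,1],[-0.081,-0.046,0.007,-0.119,0.094,-0.535,1]],
  ],
  force=30,
)

```text
clock: 6.57
position: [0.6323, 0.034, 0.237]
ee_rot: [0.203, -3.064, -0.544]
force: [-0.6, 0.8, -3.4]
width: 0.108
gripper_force: 30.0
```

```bash
python3 -c "
from t import *
to(-.017,0,.05)
im=save('side','side3.png')
cv2.imwrite('pics/c4.png',cv2.resize(im[90:290,200:400],None,fx=3,fy=3,interpolation=cv2.INTER_CUBIC)[:,:,::-1])"
```

```text
clk 6.5667 plate in back [-0.0217 -0.0012  0.1296] force back [ 0.35 -0.47 -3.44] axes err [ 0.0013 -0.     -0.001 ]
T [0.631 0.057 0.161] shift [-0.0012 -0.0048  0.0796] turn [ 0.0013 -0.     -0.001 ]
```

View pics/c4.png

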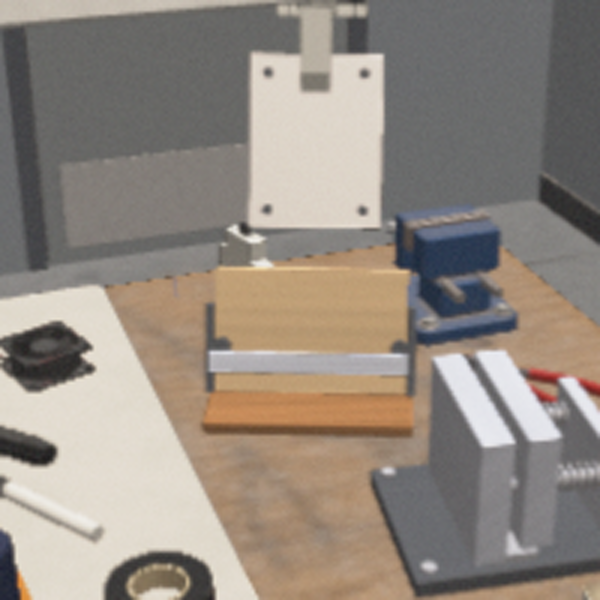

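Plate above the ledge, aligned with the back: its bottom edge is near crop row 227, and the ledge lip at (210–408, 355). Going down along the slope.

>>> jog_arm(
  motion=[
    [[0,-0.003,0.005,0,0,0,1],[-0.001,-0.004,0.015,0,0,0,1],[-0.001,-0.004,0.026,0,0,0,1],[-0.001,-0.004,0.037,0,0,0,1],[-0.001,-0.004,0.048,0,0,0,1],[-0.001,-0.004,0.058,0,0,0,1],[-0.001,-0.004,0.067,0,0,0,1],[-0.001,-0.004,0.074,0,0,0,1],[-0.001,-0.004,0.078,0,0,0,1],[-0.001,-0.004,0.08,0,0,0,1]],
  ],
  force=30,
)

```text
clock: 7.45
position: [0.6304, 0.0575, 0.1602]
ee_rot: [0.205, -3.064, -0.544]
force: [-1.2, 1.0, -3.8]
width: 0.105
gripper_force: 30.0
```

```bash
python3 -c "
from t import *
to(-.015,0,.03)
im=save('side','side4.png')
cv2.imwrite('pics/c5.png',cv2.resize(im[140:240,250:350],None,fx=6,fy=6,interpolation=cv2.INTER_CUBIC)[:,:,::-1])"
```

```text
clk 7.45 plate in back [-0.0174 -0.      0.0494] force back [ 0.27 -1.03 -4.  ] axes err [0.0013 0.     0.0004]
T [0.63  0.062 0.141] shift [-0.     -0.0025  0.0194] turn [0.0013 0.     0.0004]
```

View pics/c5.png

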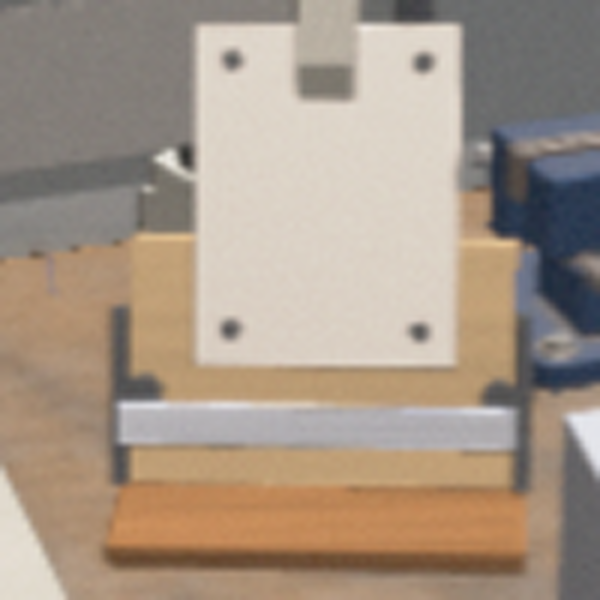

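Plate centred above the ledge (its bottom edge at crop row 365, ledge lip at rows 405–450). I'm lowering slowly to feel for contact.

>>> jog_arm(
  motion=[
    [[0,0,0.002,0,0,0,1],[0,0,0.004,0,0,0,1],[0,0,0.006,0,0,0,1],[0,0,0.008,0,0,0,1],[0,0,0.01,0,0,0,1],[0,0,0.012,0,0,0,1],[0,0,0.013,0,0,0,1],[0,0,0.014,0,0,0,1],[0,0,0.014,0,0,0,1]],
  ],
  force=25,
)

```text
clock: 8.25
position: [0.6298, 0.062, 0.1476]
ee_rot: [0.205, -3.064, -0.544]
force: [-0.4, 0.5, -3.6]
width: 0.109
gripper_force: 25.0
```

>>> jog_arm(
  motion=[
    [[0,0,0.0005,0,0,0,1],[0,0,0.001,0,0,0,1],[0,0,0.0015,0,0,0,1],[0,0,0.0015,0,0,0,1]],
  ],
)

```text
clock: 8.58
position: [0.6299, 0.0625, 0.1463]
ee_rot: [0.205, -3.064, -0.544]
force: [0.6, -0.2, -4.2]
width: 0.112
gripper_force: 25.0
```

>>> jog_arm(
  motion=[
    [[0,0,0.0005,0,0,0,1],[0,0,0.001,0,0,0,1],[0,0,0.0015,0,0,0,1],[0,0,0.0015,0,0,0,1]],
  ],
)

```text
clock: 8.92
position: [0.6298, 0.063, 0.1448]
ee_rot: [0.205, -3.064, -0.544]
force: [-0.5, 0.3, -3.7]
width: 0.107
gripper_force: 25.0
```

>>> jog_arm(
  motion=[
    [[0,0,0.0005,0,0,0,1],[0,0,0.001,0,0,0,1],[0,0,0.0015,0,0,0,1],[0,0,0.0015,0,0,0,1]],
  ],
)

```text
clock: 9.25
position: [0.6297, 0.0636, 0.1434]
ee_rot: [0.205, -3.064, -0.544]
force: [-0.6, 0.5, -4.2]
width: 0.113
gripper_force: 25.0
```

>>> jog_arm(
  motion=[
    [[0,0,0.0005,0,0,0,1],[0,0,0.001,0,0,0,1],[0,0,0.0015,0,0,0,1],[0,0,0.0015,0,0,0,1]],
  ],
)

```text
clock: 9.58
position: [0.6296, 0.0641, 0.142]
ee_rot: [0.205, -3.064, -0.544]
force: [-0.3, -0.5, -4.0]
width: 0.107
gripper_force: 25.0
```

>>> jog_arm(
  motion=[
    [[0,0,0.0005,0,0,0,1],[0,0,0.001,0,0,0,1],[0,0,0.0015,0,0,0,1],[0,0,0.0015,0,0,0,1]],
  ],
)

```text
clock: 9.92
position: [0.6297, 0.0645, 0.1408]
ee_rot: [0.205, -3.065, -0.544]
force: [0.9, 0.2, -3.1]
width: 0.107
gripper_force: 25.0
```

>>> jog_arm(
  motion=[
    [[0,0,0.0004,0,0,0,1],[0,0,0.0008,0,0,0,1],[0,0,0.001,0,0,0,1],[0,0,0.001,0,0,0,1]],
  ],
)

```text
clock: 10.25
position: [0.6298, 0.0645, 0.1407]
ee_rot: [0.205, -3.065, -0.543]
force: [-2.4, -3.3, 6.0]
width: 0.105
gripper_force: 25.0
```

Touchdown felt, about 10 N up. I hold it, ease off a little and check the gap to the back.

>>> jog_arm(
  motion=[
    [[0,0,0,0,0,0,1],[0,0,0,0,0,0,1],[0,0,0,0,0,0,1],[0,0,-0.0004,0,0,0,1],[0,0,-0.0004,0,0,0,1]],
  ],
)

```text
clock: 10.67
position: [0.6297, 0.0645, 0.1406]
ee_rot: [0.205, -3.065, -0.543]
force: [-2.5, -3.5, 4.0]
width: 0.105
gripper_force: 25.0
```

```bash
python3 -c "
from t import *
to(-.005,0,.03)"
```

```text
clk 10.6667 plate in back [-0.0173  0.0002  0.0286] force back [ 1.53 -2.96  4.81] axes err [0.0008 0.0012 0.0004]
T [0.631 0.052 0.138] shift [ 0.0002 -0.0123 -0.0014] turn [0.0008 0.0012 0.0004]
```

>>> jog_arm(
  motion=[
    [[0,0,-0.0015,0,0,0,1],[0,-0.0015,-0.0015,0,0,0,1],[0,-0.003,-0.0015,0,0,0,1],[0,-0.0045,-0.0015,0,0,0,1],[0,-0.006,-0.0015,0,0,0,1],[0,-0.0075,-0.0015,0,0,0,1],[0,-0.0085,-0.0015,0,0,0,1],[0,-0.009,-0.0015,0,0,0,1],[0,-0.009,-0.0015,0,0,0,1]],
  ],
)

```text
clock: 11.42
position: [0.6308, 0.0556, 0.1384]
ee_rot: [0.205, -3.064, -0.544]
force: [-0.2, 0.7, -3.2]
width: 0.107
gripper_force: 25.0
```

>>> jog_arm(
  motion=[
    [[0,-0.0005,0,0,0,0,1],[0,-0.001,0,0,0,0,1],[0,-0.0015,0,0,0,0,1],[0,-0.0015,0,0,0,0,1]],
  ],
)

```text
clock: 11.75
position: [0.631, 0.0544, 0.138]
ee_rot: [0.205, -3.065, -0.544]
force: [-0.3, -0.4, -4.7]
width: 0.109
gripper_force: 25.0
```

>>> jog_arm(
  motion=[
    [[0,-0.0005,0,0,0,0,1],[0,-0.001,0,0,0,0,1],[0,-0.0015,0,0,0,0,1],[0,-0.0015,0,0,0,0,1]],
  ],
)

```text
clock: 12.08
position: [0.6311, 0.0539, 0.1378]
ee_rot: [0.206, -3.064, -0.545]
force: [-0.4, 3.0, -1.3]
width: 0.107
gripper_force: 25.0
```

The plate now touches the back. I lower it onto the ledge again.

>>> jog_arm(
  motion=[
    [[0,0,0.0005,0,0,0,1],[0,0,0.001,0,0,0,1],[0,0,0.0015,0,0,0,1],[0,0,0.0015,0,0,0,1]],
  ],
)

```text
clock: 12.42
position: [0.6312, 0.0541, 0.1369]
ee_rot: [0.206, -3.065, -0.545]
force: [-2.9, 1.6, 4.3]
width: 0.11
gripper_force: 25.0
```

```bash
python3 -c "
from t import *
to(-.005,0,.0285)"
```

```text
clk 12.4167 plate in back [-0.0062  0.0003  0.0287] force back [-3.33 -2.62  3.4 ] axes err [0.0017 0.0012 0.0009]
T [0.631 0.053 0.136] shift [ 0.0003 -0.0012  0.0002] turn [0.0017 0.0012 0.0009]
```

>>> jog_arm(
  motion=[
    [[0,0,0,0,0,0,1],[0,0,0,0,0,0,1],[0,0,0,0,0,0,1]],
  ],
  force=6,
)

```text
clock: 12.67
position: [0.6312, 0.0539, 0.1368]
ee_rot: [0.206, -3.065, -0.544]
force: [-2.6, 2.5, 5.5]
width: 0.112
gripper_force: 6.0
```

>>> jog_arm(
  motion=[
    [[0,0,0,0,0,0,0.8],[0,0,0,0,0,0,0.76],[0,0,0,0,0,0,0.72],[0,0,0,0,0,0,0.66],[0,0,0,0,0,0,0.5],[0,0,0,0,0,0,0.3],[0,0,0,0,0,0,0.2],[0,0,0,0,0,0,0.1],[0,0,0,0,0,0,0.1]],
  ],
)

```text
clock: 13.42
position: [0.6311, 0.0535, 0.136]
ee_rot: [0.205, -3.065, -0.543]
force: [-0.4, -0.5, -0.1]
width: 0.441
gripper_force: 0.0
```

>>> jog_arm(
  motion=[
    [[0,0,-0.005,0,0,0,0.1],[0,0,-0.015,0,0,0,0.1],[0,0,-0.027,0,0,0,0.1],[0,0,-0.04,0,0,0,0.1],[0,0,-0.053,0,0,0,0.1],[0,0,-0.066,0,0,0,0.1],[0,0,-0.078,0,0,0,0.1],[0,0,-0.087,0,0,0,0.1],[0,0,-0.09,0,0,0,0.1],[0,0,-0.09,0,0,0,0.1]],
  ],
)

```text
clock: 14.25
position: [0.6358, 0.0223, 0.2219]
ee_rot: [0.205, -3.067, -0.543]
force: [-0.4, 0.5, -1.1]
width: 0.451
gripper_force: 0.0
```

```bash
python3 -c "
from t import *
state()
a=save('side','side5.png')[140:240,250:350];b=save('scene','scene5.png')[150:250,260:360]
cv2.imwrite('pics/c6.png',cv2.resize(np.hstack([a,b]),None,fx=4,fy=4,interpolation=cv2.INTER_CUBIC)[:,:,::-1])
def k(u,w,z): return O+RB@[u,w,z]
P=[k(-.01,.05,.158),k(-.01,-.05,.158),k(-.01,.05,.0365),k(-.01,-.05,.0365)]
print(((proj('side',P)-[250,140])*4).round(),((proj('scene',P)-[260,150])*4+[400,0]).round())"
```

```text
clk 14.25 plate in back [-0.0052  0.0006  0.1195] force back [-0.16 -0.34 -1.26] axes err [0.0004 0.0028 0.0004]
[[130.  52.]
 [305.  55.]
 [129. 263.]
 [302. 265.]] [[603.  50.]
 [734.  78.]
 [570. 228.]
 [698. 265.]]
```

View pics/c6.png

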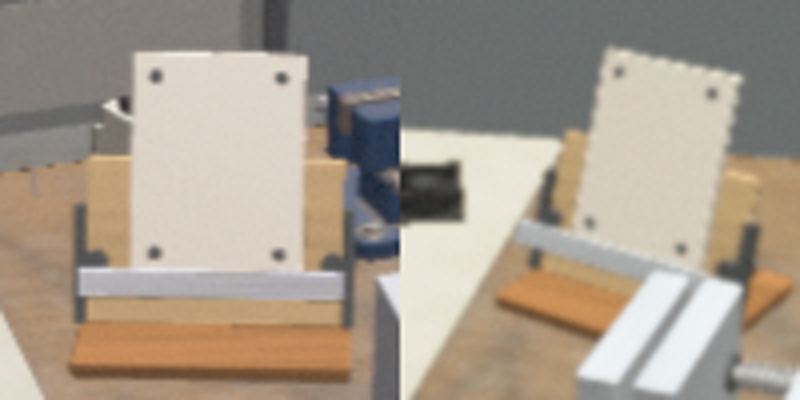

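The plate stands on the ledge in both views, its top corners at (133,52) and (307,57) in the side crop. That is within about 2 px of the positions predicted for a plate lying flat against the back, and the gripper is clear. I'm handing it in.

```bash
python3 -c "
from cell import *
print(sign_off())"
```

```text
the job is handed in; nothing more can be done
None
```

The plate was drawn out of the clamp, felt to touch down on the ledge, and released leaning flat against the back in the middle of the easel; I handed the job in just after 14 s (limit 51 s), but the hand-in returned no verdict.

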